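# Post a spent battery pack through the sprung flap

## Task

Post the spent battery pack lying on the ledge of the battery collection box: with one finger push the self-closing flap open and keep it open, and with the other finger push the pack along the ledge through the mouth so that it drops down into the box, then come away and let the flap swing shut behind it. Open the flap wide before the pack gets there, never letting the pack press against it; do not grip, squeeze or lift the pack, and leave the other things where they are.

Things in the scene. Friction and masses are not known exactly. Their poses are not given: they have to be found in the camera images.
- battery_box: Fixed grey sheet-metal box. Origin on the desk (z = 0) under the middle of its mouth; +x points into the box (away from the robot, within about 0.3 rad), +y left as seen from the robot, z up. Outer width 166 mm. A flat ledge, top 90 mm above the desk, reaches from x = -150 to +12 mm, over y = -83..+83 mm, with a lip 8 mm high and 4 mm thick along each side.
- sill (a point): Middle of the mouth at ledge-top height (90 mm above the desk); axes as the box's. The mouth is the plane x = 0, clear over y = -77..+77 mm, open at the top (no lintel), so that fingers pointing down can pass through it.
- well (a point): Middle of the well's floor, box frame (113, 0) mm, 6 mm above the desk. The well lies behind the ledge, from x = 15 to 220 mm; its side walls, 6 mm thick, run from x = -4 mm, top 135 mm above the desk. A roof (top 140 mm above the desk) covers only the rear, from x = 151 mm on; three fixed old packs lie under it. Before the roof, fingers can enter from above.
- flap (a joint): Angle of the upright aluminium swing flap that closes the mouth, rad: 0 shut, grows to at most 1.45 as it swings into the box (+x) about a vertical hinge at the mouth's left side (+y). A spring shuts it: torque 0.072 N m when shut, rising by 0.08 N m per rad. The flap is 4 mm thick, spans 2 to 144 mm from the hinge axis, and from 4.5 to 42.5 mm above the ledge.
- flap_hinge (a point): On the flap's hinge axis, box frame (0, +73) mm, at the flap's mid height (113.5 mm above the desk). Does not move with the flap.
- flap_edge (a point): Middle of the flap's free edge, 141 mm from the hinge axis; moves with the flap; box frame (0, -68) mm when shut.
- pack: The spent pack: loose black plastic block 34 mm along its x, 44 mm along y, 36 mm high (the top 6 mm is a grey deck 28 x 36 mm with brass contacts), 0.08 to 0.15 kg. Origin: centre of its underside. It starts on the ledge, x axis pointing into the mouth to within 0.25 rad, its centre 40 to 85 mm before the mouth and 8 to 38 mm right of the middle (away from the hinge).
- pack_center (a point): Centre of the pack, 18 mm above its underside.
- jar: Bystander: small clear jar with a steel cap, 26 mm across, 36 mm high, standing at the front left corner of the ledge. Origin under its centre.
- tape: Bystander: roll of tape, 64 mm across, 18 mm high, on the box's rear roof. Origin under its centre.
- mug: Bystander: white mug, 76 mm across, 85 mm high, on the desk. Origin under its centre.
- notes: Bystander: block of notes 75 x 75 x 28 mm on the desk. Origin under its centre.
- carton: Bystander: small cardboard carton 60 x 90 x 55 mm on the desk. Origin under its centre.
- mouse: Bystander: white computer mouse 100 x 58 x 22 mm on the desk. Origin under its centre.
- driver: Bystander: screwdriver about 170 mm long lying on the desk. Origin under its middle.
Not all that is in view belongs to the job. Leave any brown or orange look-alike of the pack alone.

How it is judged:
By the outcome, as a careful person would: the job done as asked, in the order asked, and still so for the second after the job is handed in, with the robot touching nothing.
It also fails if it takes over 32 s, if anything falls off the work surface, if the arm or the gripper's body presses on something with over 40 N, if the wrist force passes 120 N, or if a joint passes its speed limit or range.

## Robot

A 6-joint arm with a two-finger parallel gripper is mounted at the origin on the work surface. World frame = base frame: x ahead of the robot, y to its left, z up, the work surface at z = 0. Lengths are in m, angles in rad, forces in N, time in s.
With the tool pointing down it reaches from about 0.35 to 0.975 m from the base axis. Payload 4.9 kg.
Tool frame: the origin (TCP) lies on the centre line of the jaws, within the pads' length; the fingertips stand 14 mm ahead of it and the grasp point (between the pads) lies 5 mm behind it; z points along the fingers, y is the line along which they close (so a half turn about z gives the same grasp; the last joint's range is limited). The gripper opens to 85 mm and grips with 20 to 120 N. Pads are 22 mm wide; open, the fingers measure 114 mm over their backs; the gripper's body (76 mm by 85 mm) begins 54 mm behind the grasp point. The pads swing forward as they close: fully open they stand 13 mm farther back than shut.
Start: joints at [-1.444, 0.053, 1.613, -0, 1.476, -0.119], TCP at [0.152, -0.606, 0.245] pointing down, gripper open.
Joint ranges: [-3.01, 3.01], [-1.01, 2.22], [0.06, 2.58], [-1.02, 4.17], [0.09, 2.62], [-3.14, 3.14]. Speed limits (rad/s): [2.57, 2.57, 3.14, 3.14, 3.14, 3.14].

## Interface

Orientations are given as a unit quaternion [x, y, z, w].
In Python, from cell import bot gives the robot as it stands. The module is installed in compiled form; this text tells all that it offers. Calls block until the motion is done:
- bot.move_ptp(position, orientation): joint-space move of the TCP to a pose.
- bot.move_l(position, v=0.15, rotation=None, contact_N=None): straight line of the TCP; rotation=None keeps the orientation; v is the mean speed in m/s. With contact_N (N) it stops when the force on the tool has changed by that much, and returns True; else False.
- bot.move_j(angles): joint-space move.
- bot.set_gripper(opening, effort=None): finger opening in m; effort is the grip in N (None keeps the last); returns when the fingers have stopped.
- bot.wait(seconds).
- bot.solve_ik(position, orientation): joint angles nearest the present ones, or None.
- bot.camera(name): name is "scene" or "top" or "wrist"; returns (picture, depth): 384x512x3 uint8, blue, green, red; 384x512 float32, m along the optical axis (not along the pixel's ray), 0 where there is no reading.
- bot.calibration(name): a dict with "fx", "fy", "cx", "cy" (pixels), "view" (4x4, takes a point from world to camera coordinates). Camera axes: x right, y down, z forward; pixel columns grow to the right and rows downward; lengths in m; the calibration is good to about 2 mm. A picture is of the moment at which its call begins: read the wrist's pose just before it. calibration takes no time and is no camera call; for the wrist camera it gives the pose at the moment of the call.
A pose or a line that the arm cannot do raises bot.Unreachable and nothing moves.
- bot.finish_job(): hands the job in; it is judged then, once.
Trained networks look in the newest picture that a camera, given by its name, has taken for a name from the list of things; names that differ only in an ending like _2 or _b are one class to them, and where a whole thing is asked for, a point or a joint stands for the part that bears it (a point fixed in the world has none). Each returns a list of dicts, best first, with "p" (0 to 1); they miss things now and then, are a little off and sometimes report something else, mostly with a low value. They report only what shows in the picture. A call takes as long as a camera call. They do not tell look-alikes from the thing itself.
- bot.find_in(camera, label): "centre" ([x, y, z] in m, in world coordinates, good to about 4 mm: the middle of the surface that is visible of it).
- bot.cut_out(camera, label): "pixels" (384x512 bool, what is visible of it).
Readings, each from a call of its own:
- bot.read_time_s(): time.
- bot.read_joints(): joint angles.
- bot.read_joint_velocities(): joint speeds.
- bot.read_joint_efforts(): joint torques, N m.
- bot.read_tool_pos(): TCP position.
- bot.read_orientation(): TCP orientation.
- bot.read_force(): force on the tool from outside, world axes, zero at the start.
- bot.read_torque(): the same for the moment, N m.
- bot.read_opening(): finger opening in m.
- bot.read_gripper_force(): force on a finger pad.
Only numpy, scipy, OpenCV 4.12 (cv2) and the standard library are available. Lean on these libraries where they do the work, as an engineer would, in place of code of your own. Each camera call takes 0.05 s, during which the arm holds its last target. There are 200 camera calls.

## Working session

There is one attempt and no reset: what is moved stays moved. The work goes in short steps, each a Python script; the robot and the scene stay as the last script left them, time stands still between calls to the robot, and variables do not carry over. Pictures are saved under pics/ and viewed, at most 10 in all, crops included, and the job is handed in when it is done.

```bash
mkdir -p pics; ls; python3 - <<'E'
from cell import bot
import cv2, numpy as np
for c in ("scene","top"):
    im,d=bot.camera(c); cv2.imwrite(f"pics/{c}0.png",im); np.save(f"pics/{c}0.npy",d)
    k=bot.calibration(c); np.save(f"pics/{c}K.npy",k,allow_pickle=True)
    print(c,np.round(np.linalg.inv(k["view"]),3).tolist(),k["fx"],k["cx"],k["cy"])
    for l in ("pack","battery_box","flap","jar","tape","mug","carton","notes"):
        r=bot.find_in(c,l); print(c,l,[(np.round(x["centre"],3).tolist(),round(x["p"],2)) for x in r[:3]])
print(bot.read_time_s(), bot.read_orientation())
E
```

```text
pics
scene [[0.765, 0.471, -0.44, 1.189], [0.644, -0.58, 0.499, -0.697], [-0.02, -0.665, -0.747, 1.139], [0.0, 0.0, 0.0, 1.0]] 450.73051870234156 251.06195749090864 195.9265867838736
scene pack [([0.534, -0.111, 0.12], 0.74), ([0.393, -0.054, 0.034], 0.62), ([0.492, -0.245, 0.031], 0.61)]
scene battery_box [([0.66, -0.106, 0.094], 0.87)]
scene flap [([0.605, -0.08, 0.118], 0.58)]
scene jar []
scene tape [([0.795, -0.096, 0.157], 0.59)]
scene mug [([0.371, 0.332, 0.059], 0.67)]
scene carton [([0.673, 0.352, 0.06], 0.63)]
scene notes [([0.505, 0.381, 0.028], 0.94)]
top [[0.079, -0.974, 0.21, 0.343], [-0.997, -0.078, 0.014, -0.009], [0.002, -0.21, -0.978, 1.072], [0.0, 0.0, 0.0, 1.0]] 357.4538218507878 255.97404480761534 191.31652256911923
top pack [([0.388, -0.05, 0.036], 0.72), ([0.482, -0.242, 0.036], 0.62), ([0.38, -0.146, 0.038], 0.6)]
top battery_box [([0.667, -0.096, 0.092], 0.92)]
top flap [([0.599, -0.082, 0.121], 0.69)]
top jar [([0.49, -0.025, 0.13], 0.64)]
top tape [([0.783, -0.095, 0.161], 0.61)]
top mug [([0.361, 0.349, 0.038], 0.73), ([0.783, -0.093, 0.158], 0.64)]
top carton [([0.654, 0.368, 0.056], 0.94), ([0.518, -0.105, 0.126], 0.54), ([0.662, -0.094, 0.09], 0.18)]
top notes [([0.665, -0.095, 0.088], 0.59), ([0.496, 0.389, 0.028], 0.57), ([0.784, -0.094, 0.159], 0.5)]
0.9 [ 9.92457784e-01  1.22586893e-01  7.51162203e-06 -1.57590827e-06]
```

```bash
python3 - <<'E'
import cv2,numpy as np
a=cv2.imread("pics/scene0.png");b=cv2.imread("pics/top0.png")
cv2.imwrite("pics/ab.png",np.vstack([cv2.resize(a[90:330,60:460],(800,480))[:, :],])) 
cv2.imwrite("pics/b2.png",cv2.resize(b[20:260,120:440],(800,600),interpolation=cv2.INTER_CUBIC))
E
```

```text
(no output)
```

View pics/ab.png

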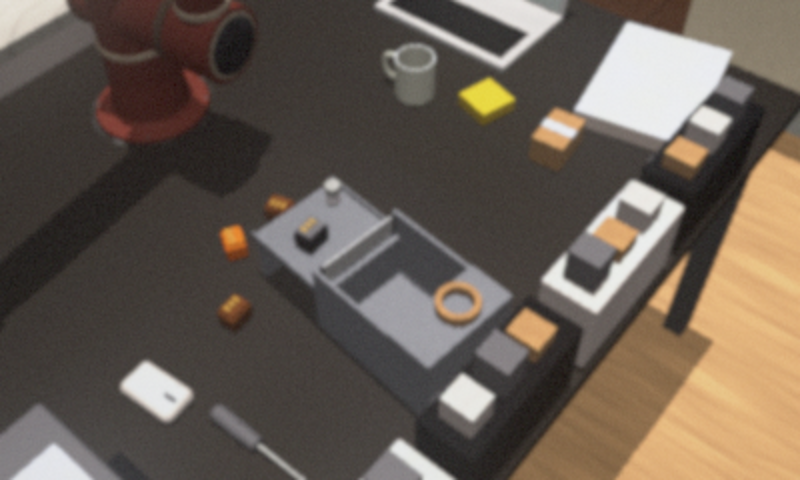

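View pics/b2.png

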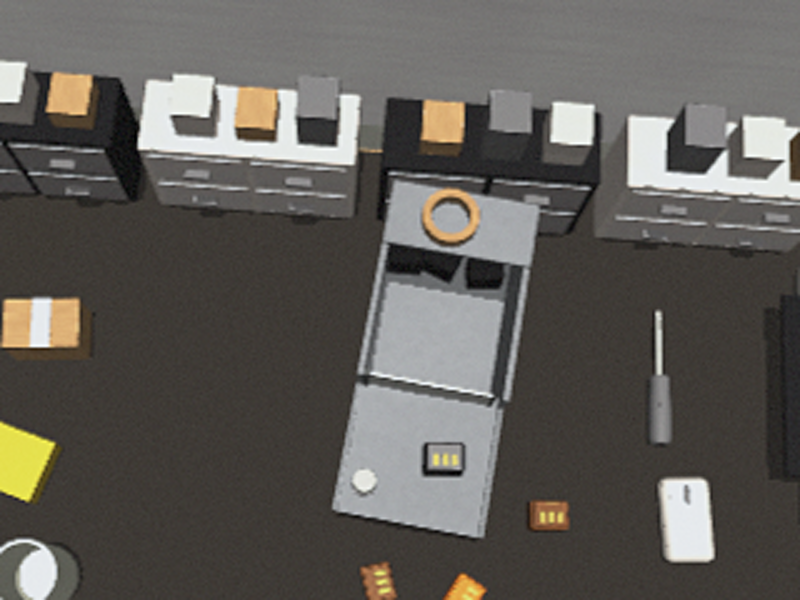

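The black pack sits on the ledge at about (445,458) in the top crop. The flap runs from (365,378) to (495,400), the jar is at (365,480), and the brown and orange look-alikes lie on the desk. Next I'll take wrist views to measure these.

```bash
cat > h.py <<'E'
import numpy as np, cv2
from scipy.spatial.transform import Rotation as Ro
from cell import bot
def quat(psi, s=1):
    """tool down, tool y (line A-B) at heading psi"""
    y=s*np.array([np.cos(psi),np.sin(psi),0]); z=np.array([0,0,-1.])
    return Ro.from_matrix(np.c_[np.cross(y,z),y,z]).as_quat()
def cloud(d,k):
    v,u=np.mgrid[:384,:512]; 
    P=np.stack([(u-k["cx"])/k["fx"]*d,(v-k["cy"])/k["fy"]*d,d,np.ones_like(d)],-1)
    W=(P@np.linalg.inv(k["view"]).T)[...,:3]; W[d==0]=np.nan; return W
def measure(W,im,c0=(0.52,-0.10)):
    z=W[...,2]; near=np.hypot(W[...,0]-c0[0],W[...,1]-c0[1])<0.17
    out={}
    L=W[near&(z>.080)&(z<.094)]
    if len(L)>50: out["ledge_z"]=round(float(np.median(L[:,2])),4); out["ledge"]=cv2.minAreaRect((L[:,:2]*1000).astype(np.float32))
    dark=im.max(-1)<95
    T=near&(z>.112)&(z<.134)
    n,lab,st,ce=cv2.connectedComponentsWithStats(T.astype(np.uint8))
    for i in range(1,n):
        if st[i,4]>40:
            p=W[lab==i]; out[f"blob{i}"]=(st[i,4],cv2.minAreaRect((p[:,:2]*1000).astype(np.float32)),round(float(np.median(p[:,2])),4))
    return out
E
python3 - <<'E'
from h import *
for c in ("top","scene"):
    im=cv2.imread(f"pics/{c}0.png"); W=cloud(np.load(f"pics/{c}0.npy"),np.load(f"pics/{c}K.npy",allow_pickle=True).item())
    for k,v in measure(W,im).items(): print(c,k,v)
psi=-0.15
for s in (1,-1):
    for a in (0,.4,.75):
        q=bot.solve_ik([0.52,-0.1,0.11],quat(psi+a,s)); print(s,a,None if q is None else np.round(q,2))
E
```

```text
top ledge_z 0.0906
top ledge ((562.5682373046875, -84.27111053466797), (161.92076110839844, 222.4400634765625), 84.71723937988281)
top blob2 (np.int32(42), ((629.6943359375, -171.5840606689453), (5.390901565551758, 81.2290267944336), 85.64155578613281), 0.1253)
top blob9 (np.int32(164), ((601.8486328125, -83.64593505859375), (153.4462432861328, 6.368055820465088), 84.29254150390625), 0.1274)
top blob10 (np.int32(204), ((524.7840576171875, -106.98794555664062), (33.162967681884766, 41.18381881713867), 3.872206449508667), 0.1255)
top blob11 (np.int32(72), ((491.6887512207031, -23.700807571411133), (22.739971160888672, 21.572708129882812), 4.7188262939453125), 0.1265)
scene ledge_z 0.0891
scene ledge ((564.6475830078125, -85.62690734863281), (167.48094177246094, 230.1872100830078), 83.44060516357422)
scene blob1 (np.int32(60), ((493.52569580078125, -22.000085830688477), (22.448108673095703, 24.274126052856445), 43.965843200683594), 0.1233)
scene blob2 (np.int32(392), ((636.6876831054688, -91.90304565429688), (170.1427459716797, 82.68867492675781), 84.91742706298828), 0.1249)
scene blob3 (np.int32(155), ((527.2157592773438, -108.01982116699219), (36.337127685546875, 44.571502685546875), 2.3398120403289795), 0.1236)
1 0 [-0.33 -0.05  1.95 -0.    1.24 -0.18]
1 0.4 [-0.33 -0.05  1.95 -0.    1.24 -0.58]
1 0.75 [-0.33 -0.05  1.95 -0.    1.24 -0.93]
-1 0 [-0.33 -0.05  1.95 -0.    1.24  2.96]
-1 0.4 [-0.33 -0.05  1.95 -0.    1.24  2.56]
-1 0.75 [-0.33 -0.05  1.95 -0.    1.24  2.21]
```

```bash
python3 - <<'E'
from h import *
for i,(x,y) in enumerate(((0.50,-0.09),(0.58,-0.09))):
    p=[x,y,0.33]
    bot.move_ptp(p,quat(-0.096)) if i==0 else bot.move_l(p,v=.2)
    k=bot.calibration("wrist"); im,d=bot.camera("wrist"); cv2.imwrite(f"pics/w{i}.png",im); np.save(f"pics/w{i}.npy",d); np.save(f"pics/w{i}K.npy",k,allow_pickle=True)
    W=cloud(d,k)
    print(np.round(np.linalg.inv(k["view"])[:3,[2,3]].T,3))
    for a,v in measure(W,im).items(): print(i,a,v)
    print([ (np.round(r["centre"],4),r["p"]) for r in bot.find_in("wrist","pack")])
print(bot.read_time_s(), bot.read_opening())
cv2.imwrite("pics/w01.png",np.hstack([cv2.resize(cv2.imread(f"pics/w{i}.png"),(400,300)) for i in (0,1)]))
E
```

```text
[[-0.031 -0.31  -0.95 ]
 [ 0.508 -0.012  0.459]]
0 ledge_z 0.0908
0 ledge ((566.579833984375, -87.68768310546875), (158.8675537109375, 228.52407836914062), 83.81192016601562)
0 blob1 (np.int32(2129), ((604.4764404296875, -105.57147979736328), (76.43736267089844, 179.94297790527344), 20.963308334350586), 0.1263)
0 blob11 (np.int32(47), ((636.04833984375, -17.294483184814453), (0.08621883392333984, 36.71154022216797), 83.87024688720703), 0.1265)
0 blob15 (np.int32(569), ((492.75299072265625, -24.14641571044922), (24.367889404296875, 23.695253372192383), 86.2087173461914), 0.1266)
0 blob16 (np.int32(1368), ((525.5860595703125, -108.9437026977539), (33.99835968017578, 44.17481231689453), 3.2012076377868652), 0.1264)
[(array([ 0.4854, -0.2322,  0.0342]), 0.89), (array([ 0.3946, -0.0525,  0.0348]), 0.84), (array([ 0.3899, -0.1414,  0.0343]), 0.74), (array([ 0.5272, -0.1021,  0.1185]), 0.73)]
[[-0.032 -0.31  -0.95 ]
 [ 0.588 -0.011  0.459]]
1 ledge_z 0.0907
1 ledge ((566.1649780273438, -87.62284851074219), (159.1221160888672, 227.81301879882812), 83.84860229492188)
1 blob11 (np.int32(1344), ((634.3552856445312, -95.52288055419922), (158.8772735595703, 82.950439453125), 87.43596649169922), 0.1296)
1 blob12 (np.int32(630), ((493.0857238769531, -24.193580627441406), (24.23623275756836, 24.546443939208984), 6.5182318687438965), 0.1264)
1 blob13 (np.int32(1371), ((525.6365356445312, -108.77052307128906), (34.17527770996094, 44.51866912841797), 3.2635061740875244), 0.1263)
[(array([ 0.5287, -0.1055,  0.1228]), 0.84), (array([ 0.3984, -0.0523,  0.0312]), 0.81), (array([ 0.3906, -0.143 ,  0.0331]), 0.75), (array([ 0.4866, -0.2343,  0.0344]), 0.72)]
3.8917 0.08553738316107538
```

View pics/w01.png

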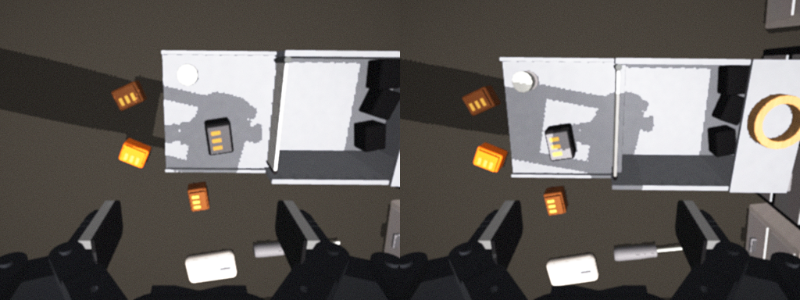

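The pack is at (205,135) in the left view and (560,140) in the right, and both agree on (525.6, -108.9), 126 mm high, yaw +0.056. The flap strip is at columns 280 and 618. Next I'll fix the box frame.

```bash
python3 - <<'E'
from h import *
yaw=np.radians(83.83-90); R=np.array([[np.cos(yaw),np.sin(yaw)],[-np.sin(yaw),np.cos(yaw)]])
o=np.array([.603,-.0845])
for c in ("w0","w1"):
    W=cloud(np.load(f"pics/{c}.npy"),np.load(f"pics/{c}K.npy",allow_pickle=True).item()).reshape(-1,3)
    b=(W[:,:2]-o)@R.T*1000; z=W[:,2]*1000
    ledge=(z>85)&(z<94)&(b[:,0]<-10)&(b[:,0]>-180)&(abs(b[:,1])<100)
    f=b[ledge]; print(c,"front",np.percentile(f[abs(f[:,1])<60,0],[0,.5,1]), "sides",np.percentile(f[:,1],[.3,1,99,99.7]))
    lip=(z>95.5)&(z<101)&(b[:,0]<-15)&(b[:,0]>-145)&(abs(b[:,1])>65)&(abs(b[:,1])<95)
    l=b[lip]
    for s in (1,-1):
        q=l[l[:,1]*s>0]; print(" lip",s,len(q),np.median(q[:,1]),np.polyfit(q[:,0],q[:,1],1))
    m=(z>130)&(z<135)&(abs(b[:,0])<12)&(abs(b[:,1])<60); q=b[m]; print(" flap top",m.sum(),np.percentile(q[:,0],[5,50,95]),np.polyfit(q[:,1],q[:,0],1))
    w=(z>132)&(z<138)&(b[:,0]>20)&(b[:,0]<140)&(abs(b[:,1])>70)&(abs(b[:,1])<90); q=b[w]
    print(" walls",[ (np.median(q[q[:,1]*s>0,1]),np.polyfit(*q[q[:,1]*s>0].T,1)[0]) for s in (1,-1)])
E
```

```text
w0 front [-150.11865721 -149.255445   -148.72570679] sides [-85.85964878 -85.0938077   71.20942424  71.98564278]
 lip 1 586 74.27152121770956 [3.83821096e-04 7.43201214e+01]
 lip -1 494 -86.96426909294854 [ 2.19486794e-03 -8.69806810e+01]
 flap top 601 [-2.3540495  -0.79746919  1.47416247] [ 4.05237069e-04 -6.65229472e-01]
 walls [(np.float64(73.38191297469622), np.float64(-0.0008167559298572183)), (np.float64(-85.69620949369535), np.float64(0.0017565650624567924))]
w1 front [-150.20074248 -149.09944152 -148.47264895] sides [-85.82104526 -85.16885704  71.37738774  72.23243355]
 lip 1 541 74.45724190186752 [-1.21961466e-04  7.44934182e+01]
 lip -1 500 -86.80073313146025 [-6.19055143e-04 -8.70397153e+01]
 flap top 517 [-2.09942289 -0.27253627  1.58029394] [ 0.00145052 -0.2871899 ]
 walls [(np.float64(73.59162246997428), np.float64(-0.0007923203322429929)), (np.float64(-85.66581835645023), np.float64(-0.002630869632563483))]
```

```bash
cat >> h.py <<'E'
YAW=np.radians(83.83-90); O=np.array([.6020,-.0907])
RB=np.array([[np.cos(YAW),-np.sin(YAW)],[np.sin(YAW),np.cos(YAW)]])
def w(x,y,z): return [*(O+RB@np.array([x,y])/1000),z/1000]
def go(x,y,z,phi=None,v=.08,**k):
    return bot.move_l(w(x,y,z),v=v,rotation=None if phi is None else quat(YAW+phi),**k)
def tcp():
    p=np.array(bot.read_tool_pos()); return np.r_[RB.T@(p[:2]-O),p[2]]*1000
def look(n,cams=("wrist","top")):
    for c in cams:
        k=bot.calibration(c); im,d=bot.camera(c); cv2.imwrite(f"pics/{n}_{c}.png",im); np.save(f"pics/{n}_{c}.npy",d)
        W=cloud(d,k); b=(W[...,:2]-O)@RB*1000; z=W[...,2]*1000
        m=(z>119)&(z<130)&(b[...,0]>-120)&(b[...,0]<60)&(abs(b[...,1])<70)
        nn,lab,st,_=cv2.connectedComponentsWithStats(m.astype(np.uint8))
        for i in range(1,nn):
            if st[i,4]>60: print(n,c,st[i,4],cv2.minAreaRect(b[lab==i].astype(np.float32)))
E
python3 - <<'E'
from h import *
bot.move_ptp(w(-64,-26,190),quat(YAW))
go(-64,-26,130)
f0=bot.read_force()
hit=go(-64,-26,94,v=.03,contact_N=3)
z=tcp()[2]; print(hit,z,f0,bot.read_force())
zs=z+4 if hit else z
go(-64,-26,zs,v=.05)
open("zs","w").write(str(zs))
look("p1"); print(tcp(),bot.read_time_s())
E
```

```text
False 94.29523392647535 [-0.23164269 -0.26978673  0.40716847] [0.03302459 0.2550257  0.47062415]
p1 wrist 6863 ((-1.7419196367263794, 22.182619094848633), (2.906684398651123, 95.6158218383789), 0.3169673979282379)
p1 wrist 5749 ((-111.50790405273438, 54.684486389160156), (16.97310447692871, 24.89813995361328), 0.0027436111122369766)
p1 wrist 9488 ((-74.08904266357422, -25.179136276245117), (33.45628356933594, 43.21228790283203), 8.854475021362305)
p1 wrist 1147 ((-107.60772705078125, -24.423072814941406), (14.410294532775879, 22.953289031982422), 36.231658935546875)
p1 wrist 1151 ((-19.483205795288086, -24.276630401611328), (22.690052032470703, 14.536416053771973), 51.581478118896484)
[-63.97947451 -25.9888472   94.35750613] 7.1333
```

```bash
python3 - <<'E'
from h import *
go(-64,-26,97,v=.05)
go(-3,-26,97,v=.05); print(tcp(),bot.read_force())
look("p2",("wrist","top")); print(bot.read_time_s())
a=cv2.imread("pics/p2_wrist.png"); b=cv2.imread("pics/p2_top.png")[80:240,240:400]
cv2.imwrite("pics/p2.png",np.hstack([cv2.resize(a,(400,300)),cv2.resize(b,(300,300))]))
E
```

```text
[ -3.08982341 -26.1143978   96.9978791 ] [-1.11106816 -1.30198534 -1.2860397 ]
p2 wrist 2528 ((28.014171600341797, 19.579666137695312), (19.61072540283203, 115.88212585449219), 21.352169036865234)
p2 wrist 10237 ((-35.43689727783203, -28.031110763549805), (44.007659912109375, 48.103023529052734), 89.54013061523438)
8.85
```

View pics/p2.png

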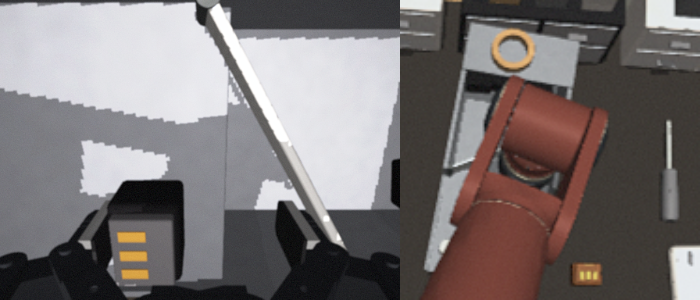

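The pack is now square to B, short of the mouth plane (left view: pack at columns 110-183, mouth at 225). A holds the flap about 0.5 rad open. Next I back B off and swing A toward the hinge.

```bash
python3 - <<'E'
from h import *
ph=np.radians(40)
go(-12.2,-26,97,v=.05)
go(-23.9,10,97,phi=ph,v=.05); print(tcp(),bot.read_force())
look("p3",("wrist",))
go(-18,10,97,v=.04); look("p4",("wrist",)); print(tcp(),bot.read_force(),bot.read_time_s())
cv2.imwrite("pics/p34.png",np.hstack([cv2.resize(cv2.imread(f"pics/p{i}_wrist.png"),(400,300)) for i in (3,4)]))
E
```

```text
[-24.06442017   9.92400449  97.03394677] [-2.98716966 -1.31437742  1.7052349 ]
p3 wrist 5172 ((-111.57416534423828, 54.44296646118164), (24.389869689941406, 16.84898567199707), 89.9927978515625)
p3 wrist 2403 ((8.651954650878906, 49.513084411621094), (15.59233570098877, 43.921165466308594), 8.985322952270508)
p3 wrist 1205 ((-58.98041534423828, -17.266447067260742), (14.661584854125977, 22.75146484375), 77.89427185058594)
p3 wrist 4345 ((-28.366731643676758, -20.398406982421875), (33.60533142089844, 27.966976165771484), 0.7845946550369263)
p4 wrist 4619 ((-111.81700134277344, 51.89732360839844), (24.127662658691406, 15.04343318939209), 45.12311553955078)
p4 wrist 2310 ((11.943954467773438, 50.8974609375), (14.803481101989746, 47.6615104675293), 39.56524658203125)
p4 wrist 5797 ((-38.382102966308594, -19.114269256591797), (26.802465438842773, 54.616336822509766), 86.67874908447266)
[-18.61005697  10.00122916  96.42633979] [-4.56237206 -0.7884734  -0.04503849] 10.4917
```

View pics/p34.png

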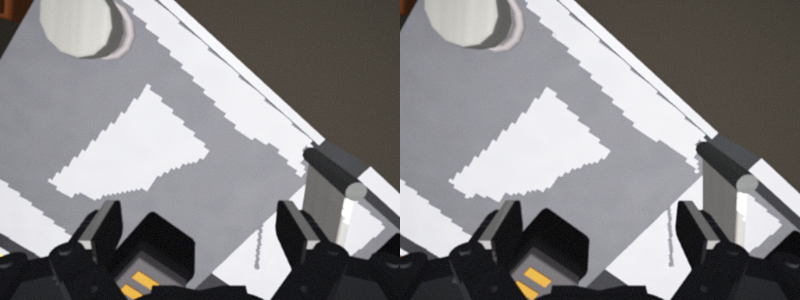

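The flap is wider now (about 0.75 rad, at right) and the pack is straight, its middle about 2.5 mm right of B's corner. I'll centre B and push on in steps.

```bash
python3 - <<'E'
from h import *
go(-22,7.5,97,v=.05)
for i,x in enumerate((-12,-4)):
    go(x,7.5,97,v=.05); look(f"q{i}",("wrist",)); print(tcp(),bot.read_force(),bot.read_time_s())
cv2.imwrite("pics/q.png",np.hstack([cv2.resize(cv2.imread(f"pics/q{i}_wrist.png"),(400,300)) for i in (0,1)]))
E
```

```text
q0 wrist 2801 ((-109.88932800292969, 49.343257904052734), (23.114957809448242, 9.11606216430664), 42.912635803222656)
q0 wrist 2439 ((16.559900283813477, 50.6834831237793), (14.815251350402832, 54.00718307495117), 39.48190689086914)
q0 wrist 6379 ((-31.367856979370117, -21.41156005859375), (29.753435134887695, 55.4907341003418), 88.5201644897461)
[-11.96538092   7.28413282  96.93276593] [-1.5621629  -2.73153246 -1.52512351] 11.1417
q1 wrist 998 ((-108.44269561767578, 47.373165130615234), (19.148242950439453, 4.312068939208984), 43.192440032958984)
q1 wrist 2327 ((22.573532104492188, 52.38878631591797), (14.758279800415039, 59.21449279785156), 40.97735595703125)
q1 wrist 6407 ((-23.478796005249023, -21.035186767578125), (29.94464111328125, 54.892398834228516), 86.7388916015625)
[-3.8094398   7.31581204 97.13054975] [-2.98396063 -2.56202783 -2.01391029] 11.5
```

View pics/q.png

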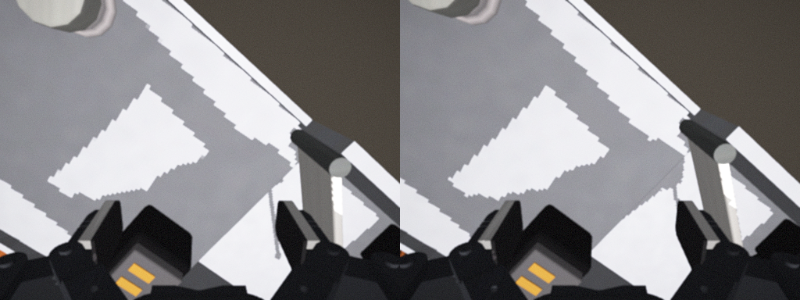

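```bash
python3 - <<'E'
from h import *
k=bot.calibration("wrist"); W=cloud(np.load("pics/q1_wrist.npy"),k); b=(W[...,:2]-O)@RB*1000; z=W[...,2]*1000
m=(z>130.5)&(z<134.5)&(b[...,0]>0)&(b[...,0]<120)&(b[...,1]<71)&(b[...,1]>-20)
n,lab,st,_=cv2.connectedComponentsWithStats(m.astype(np.uint8))
for i in range(1,n):
    if st[i,4]>60:
        p=b[lab==i]; a=np.arctan2(p[:,0],73-p[:,1]); print(st[i],np.percentile(a,[10,50,90]),cv2.minAreaRect(p.astype(np.float32)))
m=(z>121)&(z<129)&(b[...,0]>-50)&(b[...,0]<25)&(b[...,1]<20)
p=b[m]; f=p[p[:,0]>-22]; print("front/left", np.percentile(f[:,0],99),np.percentile(f[:,1],99))
E
```

```text
[ 405  208   35  109 1547] [0.88096219 0.98534508 1.07445062] ((20.440528869628906, 60.15555953979492), (4.789970397949219, 40.371055603027344), 57.77452850341797)
[379 299  30  40 460] [0.63430962 0.66231686 0.76175315] ((26.143712997436523, 38.75489807128906), (6.843708515167236, 15.907310485839844), 13.731931686401367)
front/left 1.2500869644183614 -9.758204824896353
```

The flap is about 1.0 rad open with the pack's front just at the mouth, so I keep pushing.

```bash
python3 - <<'E'
from h import *
for i,x in enumerate((10,24)):
    go(x,7.5,97,v=.06); look(f"r{i}",("wrist",)); print(tcp(),bot.read_force(),bot.read_time_s())
cv2.imwrite("pics/r.png",np.hstack([cv2.resize(cv2.imread(f"pics/r{i}_wrist.png"),(400,300)) for i in (0,1)]))
E
```

```text
r0 wrist 2084 ((31.081565856933594, 53.693511962890625), (17.05144500732422, 67.86132049560547), 49.27398681640625)
r0 wrist 6438 ((-8.860244750976562, -21.718488693237305), (30.57657241821289, 55.348445892333984), 87.56334686279297)
[10.64731315  7.210545   97.42201186] [-0.01049696 -4.57598656 -2.42285827] 11.9333
r1 wrist 671 ((31.88028335571289, 59.85157012939453), (0.4159278869628906, 59.45581817626953), 70.35010528564453)
r1 wrist 1183 ((-10.391071319580078, -19.791893005371094), (14.313786506652832, 22.756505966186523), 78.01783752441406)
r1 wrist 807 ((58.37064743041992, 40.27841567993164), (9.911301612854004, 15.618305206298828), 40.53082275390625)
[24.53667852  7.36222439 97.31393113] [ 0.50832733 -3.44650708 -0.74362771] 12.3667
```

View pics/r.png

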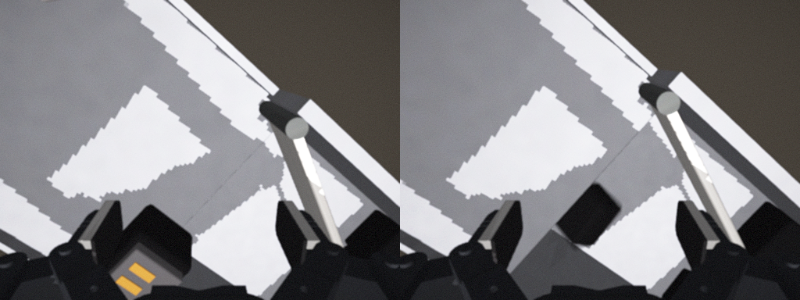

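In the right view the pack has gone over the ledge edge (dark block at (590,215)). I'll check that it lies in the well before withdrawing.

```bash
python3 - <<'E'
from h import *
bot.wait(.4); k=bot.calibration("wrist"); im,d=bot.camera("wrist"); cv2.imwrite("pics/s.png",im)
W=cloud(d,k); b=(W[...,:2]-O)@RB*1000; z=W[...,2]*1000
m=(b[...,0]>13)&(b[...,0]<140)&(b[...,1]<30)&(b[...,1]>-70)&(im.max(-1)<70)
m[:, :120]=0
n,lab,st,_=cv2.connectedComponentsWithStats(m.astype(np.uint8))
for i in range(1,n):
    if st[i,4]>200: print(st[i],np.round(np.nanmedian(b[lab==i],0)),np.nanpercentile(z[lab==i],[5,50,95]))
print(bot.read_time_s(),bot.read_force())
E
```

```text
[ 222  243   78   88 4210] [ 56. -25.] [21.07780694 42.24929075 43.50948919]
[353 289  24  56 273] [62. 28.] [101.61435214 116.22123203 126.79791404]
[ 226  366  112   18 1482] [23. 19.] [157.33174608 160.30252149 163.0791708 ]
12.8167 [ 0.87931624 -3.51606406 -0.13084523]
```

View pics/s.png

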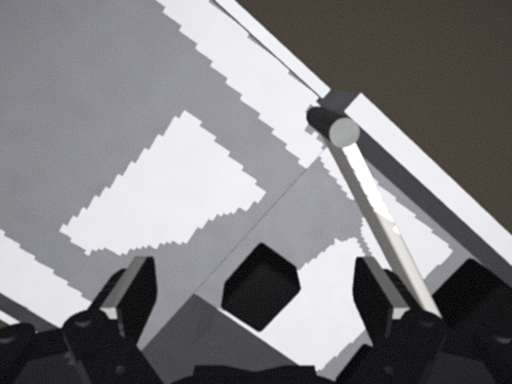

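The pack lies in the well at box (56,-25), top at 42 mm as expected. Now I withdraw slowly so the flap follows A shut.

```bash
python3 - <<'E'
from h import *
go(-62,7.5,97,v=.07)
go(-62,7.5,330,v=.2); bot.wait(.3)
k=bot.calibration("wrist"); im,d=bot.camera("wrist"); cv2.imwrite("pics/t.png",im)
W=cloud(d,k); b=(W[...,:2]-O)@RB*1000; z=W[...,2]*1000
m=(z>130)&(z<135)&(abs(b[...,0])<12)&(abs(b[...,1])<60); print("flap",m.sum(),np.polyfit(b[m][:,1],b[m][:,0],1))
for l in ("jar","tape"):
    bot.camera("top"); print(l,[np.round(r["centre"],3) for r in bot.find_in("top",l)][:1])
print(bot.read_time_s(),bot.read_force())
E
```

```text
flap 509 [ 0.00157143 -0.24058476]
jar []
tape [array([0.364, 0.349, 0.039])]
16.0583 [-0.5163727  -0.64655201 -0.28158124]
```

View pics/t.png

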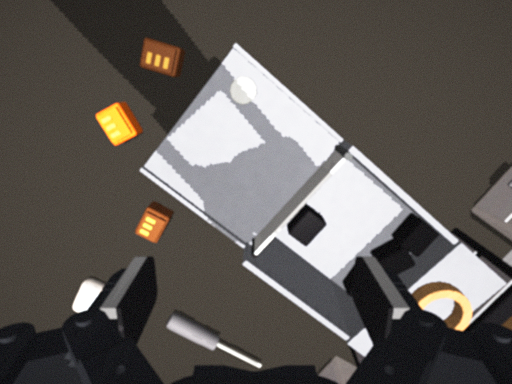

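The flap is shut (345,150 to 255,245), the pack lies in the well at (305,225), the jar is at (243,90) and the tape is on the roof. I'm handing it in.

```bash
python3 -c "
from cell import bot
print(bot.finish_job())"
```

```text
the job is handed in; nothing more can be done
None
```

The pack is in the box's well and the flap is shut behind it; the flap was about 1.0 rad open when the pack reached the mouth, the jar and tape look undisturbed, and I handed the job in just after 16 s (no verdict was returned).

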